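# Re-zero the coffee grinder, set five clicks and lock it

## Robot

A 6-joint arm with a two-finger parallel gripper is mounted at the origin on a cart in front of the work surface, level with it; the furniture and walls round the work are solid. World frame = base frame: x ahead of the robot, y to its left, z up, the work surface at z = 0. Lengths are in m, angles in rad, forces in N, time in s.
With the tool pointing down it reaches from about 0.225 to 0.875 m from the base axis. Payload 3.4 kg.
Tool frame: the origin (TCP) lies on the centre line of the jaws, within the pads' length; the fingertips stand 17 mm ahead of it and the grasp point (between the pads) lies 2 mm behind it (nose_length is the distance from the TCP to the fingertips, in m); z points along the fingers, y is the line along which they close (so a half turn about z gives the same grasp; the last joint's range is limited). The gripper opens to 85 mm and grips with 20 to 120 N. Pads are 22 mm wide; open, the fingers measure 114 mm over their backs; the gripper's body (76 mm by 85 mm) begins 54 mm behind the grasp point. The pads swing forward as they close: fully open they stand 13 mm farther back than shut.
Start: joints at [-1.423, 0.276, 1.505, -0, 1.361, -0.121], TCP at [0.153, -0.554, 0.248] pointing down, gripper open.
Joint ranges: [-2.89, 2.89], [-0.75, 2.08], [0.22, 2.7], [-1.18, 4.32], [0.11, 2.71], [-2.7, 2.7]. Speed limits (rad/s): [2.57, 2.57, 3.14, 3.14, 3.14, 3.14].

## Interface

Orientations are given as a unit quaternion [w, x, y, z].
In Python, from rig import get_state, get_image, sign_off, find_in, place_of, nose_length gives the robot as it stands.
- The arm moves only by the tool apply_moves, never from a script. Its argument "deltas" is one flat list of numbers, 5 for each row, row after row: the finger opening in mm, from 0 to 85.4, then the shift along the tool's x, y, z in mm, then the turn about the tool's z in degrees. A call has 1 to 12 rows; each row is the pose to reach, as a shift and turn from the pose commanded when the call began, along the tool's axes at that moment; what a row does not reach only later rows make up. A row lasts 1/12 s, in which the tool goes at most 41.7 mm and 7.16 degrees, less where a joint would pass 70% of its speed; a pose out of reach is approached as far as the arm can. A call with a gripper value outside its range is refused whole. The fingers move at their own pace and stop on an object; "squeeze" is the grip in N (left out, the last holds). Time passes only in rows, so rows that repeat a pose let the fingers close. It gives the time, the measured TCP pose, the force, the opening and the grip force at its end, in the units of the state.
- get_state(): the state, without advancing time (a new reading comes with each control period).
- get_image(name): name is "scene" or "top" or "wrist"; returns a dict with "frame" (384x512x3 uint8, red, green, blue), "K" (3x3 intrinsics, pixels), "k1" (the pictures are not rectified: a ray, as slopes to the right and down, at radius r is drawn at 1 + k1 r^2 times it, then the intrinsics apply), "position" and "orientation" of the camera in the world. Camera axes: x right, y down, z forward; pixel columns grow to the right and rows downward; lengths in m; the calibration is good to about 2 mm. A picture is of the moment at which its call begins. There is no depth.
- sign_off(): hands the job in; it is judged then, once.
Trained networks look in a picture, given as the dict that the camera call returned (one of the last four; its "shot" number tells which), for a name from the list of things; names that differ only in an ending like _2 or _b are one class to them, and where a whole thing is asked for, a point or a joint stands for the part that bears it (a point fixed in the world has none). Each returns a list of dicts, best first, with "score" (0 to 1); they miss things now and then, are a little off and sometimes report something else, mostly with a low value. They report only what shows in the picture. A call takes as long as a camera call.
- find_in(query, picture): "point" ([column, row] in pixels, amid what is visible of it).
- place_of(query, picture): "point" ([column, row] in pixels: a listed point, or the origin of a listed thing).
The state is a dict: "clock": time; "qpos": joint angles; "qd": joint speeds; "effort": joint torques, N m; "position": TCP position; "ee_rot": TCP orientation; "contact_force": force on the tool from outside, world axes, zero at the start; "moment": the same for the moment, N m; "width": finger opening in m; "gripper_force": force on a finger pad.
Only numpy, scipy, OpenCV 4.12 (cv2) and the standard library are available. Lean on these libraries where they do the work, as an engineer would, in place of code of your own. Each camera call takes 0.05 s, during which the arm holds its last target. There are 200 camera calls.

## Task

The coffee grinder has just been cleaned, so its grind has to be set afresh: turn the black dial on its top clockwise, gently, only until you feel the burrs touch, without jamming them together. Then back it off exactly five clicks and slide the red lock tab fully home towards the dial. Leave the glass, the jar and the order pad where they stand.

Things in the scene. Friction and masses are not known exactly. Their poses are not given: they have to be found in the camera images.
- grinder: Fixed dark green coffee grinder, 223 (x) x 120 (y) x 175 mm to its flat deck. Origin on the counter straight under the dial's axis; z up, x from its front (x = -85 mm) to its back (+139 mm). On the deck: the dial at x = y = 0, a red lock tab in front of it (x about -62 mm), a low clear hopper with a black lid, 67 mm across, centred at x = +100 mm, 81 mm tall.
- dial_grip (a point): Middle of the grip bar of the black dial, on the dial's axis, 31 mm above the deck. The bar is 52 mm long along this point's x axis, 13 mm thick along y, 30 mm tall (16 to 46 mm above the deck), standing on a disc 60 to 68 mm across whose top is 17 mm above the deck; white stripe on the +x end. It turns about z, upright; clockwise from above (negative about z) closes the burrs.
- dial: The dial: 24 clicks a turn (0.262 rad each). A detent holds it at each click (about 0.12 N m to leave it); past halfway it snaps to the next. Where the burrs touch it meets a stop with a little give and stays there if let go: that is click 0. The cap is clamped on at a new angle after a cleaning, so the bar's direction does not show click 0. Starts 6 to 8 clicks open. Origin: axis, deck height.
- burr_gap (a joint): Distance between the burrs inside the grinder, m: 0 where they just touch, 0.00002 (0.02 mm) more per click of opening. The reading is good to about 0.6 mm, far too coarse to count clicks by.
- burr_stop: Fixed steel stop hidden inside the grinder's head, 28 mm from the dial's axis, that takes the pressure of the closed burrs; it yields about 0.1 rad of dial turn per N m. More than 25 N on it jams the burrs (about 0.6 N m on the dial, reached some 0.06 rad past first touch).
- lock_tab (a point): Middle of the red lock tab, 11.5 mm above the deck: upright, 8 mm thick along the grinder's x, 26 mm wide along y, its top 21.5 mm above the deck. It slides 10 mm along the grinder's +x, towards the dial, against about 2 N of friction, to a firm end; a pin under it then sits in a notch of the dial's ring, so the dial must rest at a click. Once it is home the dial cannot turn.
- lock (a joint): Travel of the lock tab, m: 0 open (as it starts), 0.010 fully home.
- tea_glass: Waisted tea glass, 63 mm diameter, 88 mm tall, standing on the grinder's tray under the spout; origin at the centre of its foot.
- jar_honey: Honey jar with a yellow lid, 68 mm diameter, 112 mm tall, to the left of the grinder; origin at the centre of its underside.
- order_pad: Red ring-bound order pad, 100 x 74 x 15 mm, lying to the right of the grinder; origin at the centre of its underside.

How it is judged:
On the way, in this order (a step that is already met when the one before it is completed fails the run):
1. the dial is closed until the burrs touch (value of joint burr_gap below 6e-06 m and contact force between burr_stop and anything else above 1 N), for 0.1 s.
2. the dial is backed off to five clicks while the lock is open (value of joint burr_gap between 9.2e-05 and 0.000108 m and value of joint lock below 0.003 m), for 0.3 s.
At the end, for the whole second after the job is handed in: The burrs stand five clicks open from where they touch (gap 0.1 mm, within 0.4 of a click) and the lock tab is home (at least 8.5 of its 10 mm) (value of joint burr_gap between 9.2e-05 and 0.000108 m and value of joint lock above 0.0085 m).
It fails at once if the burrs are jammed together (more than 25 N on their stop) (contact force between burr_stop and anything else above 25 N).
It fails at once if the glass, the jar or the order pad is moved by more than 20 mm (distance of any of tea_glass, jar_honey, order_pad from where it was at the start of the episode above 0.02 m).
It also fails if it takes over 72 s, if anything falls off the work surface, if the arm or the gripper's body presses on something with over 40 N, if the wrist force passes 120 N, or if a joint passes its speed limit or range.

## Working session

There is one attempt and no reset: what is moved stays moved. The work goes in short steps, Python scripts to look and compute and a tool call to move; the robot and the scene stay as the last step left them, time stands still between calls to the robot, and variables do not carry over. Pictures are saved under pics/ and viewed, at most 10 in all, crops included, and the job is handed in when it is done.

Besides the shell and the picture viewer there is one more tool, called after ">>>" as name(argument=value, ...) on one line, values as JSON. apply_moves: Moves the arm, as the interface text tells. Its arguments: {"type":"object","properties":{"deltas":{"type":"array"},"squeeze":{"type":"number"}},"required":["deltas"]}

```bash
mkdir -p pics; ls; cat > h.py <<'E'
import numpy as np, cv2
from rig import *
from scipy.spatial.transform import Rotation as R
def rot(q): return R.from_quat([q[1],q[2],q[3],q[0]]).as_matrix()
def ray(im,p):
    K=np.array(im["K"]); d=np.array([(p[0]-K[0,2])/K[0,0],(p[1]-K[1,2])/K[1,1]]); u=d.copy()
    for _ in range(20): u=d/(1+im["k1"]*(u@u))
    return np.array(im["position"]),rot(im["orientation"])@np.array([u[0],u[1],1])
def at_z(im,p,z):
    o,d=ray(im,p); return o+d*(z-o[2])/d[2]
def save(im,n): cv2.imwrite("pics/"+n,im["frame"][:,:,::-1])
E
python3 - <<'E'
from h import *
np.set_printoptions(precision=4,suppress=True)
s=get_state(); print(s); print(nose_length if not callable(nose_length) else nose_length())
ims={n:get_image(n) for n in("scene","top")}
for n,im in ims.items():
    save(im,n+"0.png"); print(n,im["position"])
    for q,z in(("dial_grip",.206),("lock_tab",.1865),("grinder",0),("dial",.175),("tea_glass",.02),("jar_honey",0),("order_pad",0)):
        r=place_of(q,im)[:2]
        print(q,[(round(a["score"],2),np.round(a["point"],1),at_z(im,a["point"],z)) for a in r])
a=np.hstack([ims["scene"]["frame"],ims["top"]["frame"]])[:,:,::-1]
E
```

```text
pics
{'clock': 0.0, 'qpos': array([-1.423 ,  0.2766,  1.5061,  0.    ,  1.3607, -0.121 ]), 'qd': array([ 0.0003, -0.0007,  0.0024,  0.0004,  0.0013, -0.0007]), 'effort': array([  0.0001, -41.6779, -24.5805,  -0.    ,   0.011 ,  -0.    ]), 'position': array([ 0.1527, -0.5539,  0.2474]), 'ee_rot': array([-0.0009,  0.991 ,  0.134 ,  0.    ]), 'contact_force': array([-0.0354, -0.2496,  0.1682]), 'moment': array([ 0.0597, -0.0189, -0.0082]), 'gripper_force': 0.0, 'width': 0.08524544508039032}
0.017
scene [0.0246 0.6272 0.5396]
dial_grip [(0.6, array([265.5, 173.9]), array([0.5015, 0.0536, 0.206 ]))]
lock_tab [(0.46, array([217.4, 260.1]), array([0.3656, 0.3297, 0.1865])), (0.39, array([279.6, 189.3]), array([0.4516, 0.0622, 0.1865]))]
grinder [(0.93, array([261.8, 242.8]), array([0.5147, 0.0432, 0.    ]))]
dial [(0.59, array([265.4, 185.9]), array([0.5009, 0.0532, 0.175 ]))]
tea_glass [(0.65, array([270. , 246.9]), array([0.4702, 0.0639, 0.02  ])), (0.25, array([279. , 190.5]), array([ 0.6489, -0.196 ,  0.02  ]))]
jar_honey [(0.76, array([213.9, 256.8]), array([0.5617, 0.1696, 0.    ])), (0.27, array([274.1, 245.7]), array([0.483 , 0.0308, 0.    ]))]
order_pad [(0.72, array([297.3, 224.8]), array([ 0.499 , -0.0935,  0.    ]))]
top [0.4896 0.0751 0.9812]
dial_grip [(0.81, array([273.4, 206. ]), array([0.5085, 0.052 , 0.206 ])), (0.74, array([222. , 193.2]), array([0.5334, 0.1458, 0.206 ]))]
lock_tab [(0.67, array([261.9, 241.2]), array([0.4435, 0.074 , 0.1865]))]
grinder []
dial []
tea_glass []
jar_honey [(0.58, array([223.3, 192.4]), array([0.5468, 0.1616, 0.    ]))]
order_pad [(0.6, array([330.5, 210.4]), array([ 0.5011, -0.0865,  0.    ])), (0.24, array([271.9, 206.7]), array([0.5119, 0.0494, 0.    ]))]
```

View pics/scene0.png

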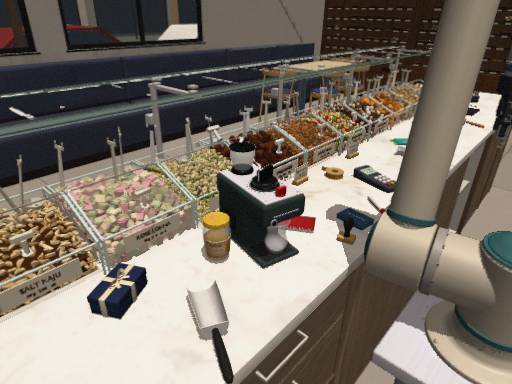

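View pics/top0.png

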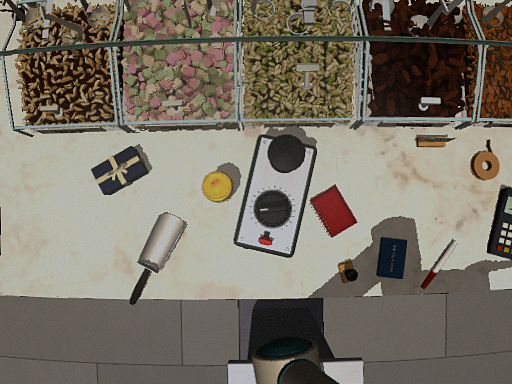

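The top view shows the dial at about (272,209), the red tab at (265,238), the hopper lid at (287,153), the jar at left (217,186) and the pad at right (333,211). The bar runs roughly along world y. I'll go above the dial.

>>> apply_moves(deltas=[85,0,0,-100,0,85,20,-20,-150,0,85,50,-49,-150,0,85,80,-78,-150,0,85,110,-108,-150,0,85,140,-137,-150,0,85,165,-162,-150,0,85,190,-186,-150,0,85,215,-211,-150,0,85,240,-235,-150,0,85,265,-260,-150,0,85,290,-284,-150,0])

```text
clock: 1.8
position: [0.3572, -0.2015, 0.3987]
ee_rot: [0.0, 0.991, 0.134, 0.0]
contact_force: [0.8, -1.5, 0.1]
width: 0.0851
gripper_force: 0.0
```

>>> apply_moves(deltas=[85,25,-25,0,-7,85,50,-50,0,-14,85,75,-75,0,-21,85,100,-98,0,-28,85,125,-122,0,-35,85,150,-147,0,-42,85,175,-171,0,-49,85,195,-190,0,-56,85,210,-206,0,-63,85,210,-206,0,-70,85,210,-206,0,-77,85,210,-206,0,-80])

```text
clock: 2.8
position: [0.5048, 0.0515, 0.3981]
ee_rot: [-0.0, 0.671, 0.742, -0.0]
contact_force: [0.7, 0.5, 0.6]
width: 0.0851
gripper_force: 0.0
```

```bash
python3 - <<'E'
from h import *
np.set_printoptions(precision=4,suppress=True)
s=get_state(); print(s["position"],s["ee_rot"],s["qpos"])
ims={n:get_image(n) for n in("wrist","top")}
for n,im in ims.items():
    save(im,n+"1.png"); print(n,im["position"])
    for q,z in(("dial_grip",.206),("lock_tab",.1865),("dial",.175)):
        r=place_of(q,im)[:2]
        print(q,[(round(a["score"],2),np.round(a["point"],1),at_z(im,a["point"],z)) for a in r])
E
```

```text
[0.5048 0.0515 0.3981] [-0.0001  0.6707  0.7418 -0.0002] [-0.0354  0.1237  1.3425 -0.0002  1.6757 -0.136 ]
wrist [0.4965 0.1364 0.5238]
dial_grip [(0.79, array([261.3, 163.7]), array([0.508 , 0.0546, 0.206 ]))]
lock_tab [(0.9, array([198.8, 134.8]), array([0.4443, 0.0727, 0.1865]))]
dial [(0.85, array([259.6, 157.8]), array([0.5067, 0.0528, 0.175 ]))]
top [0.4896 0.0751 0.9812]
dial_grip []
lock_tab []
dial []
```

View pics/wrist1.png

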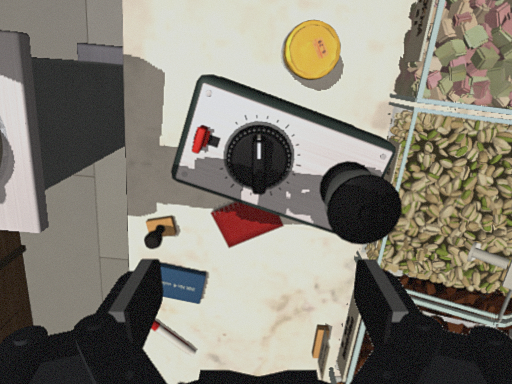

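The wrist view shows the dial at (259,158) with the white stripe on its upper (+y) end, the tab at (201,138) and the hopper at lower right. I'll zoom in for the bar angle.

```bash
python3 - <<'E'
import cv2
a=cv2.imread("pics/wrist1.png")[115:210,180:310]
cv2.imwrite("pics/w1c.png",cv2.resize(a,None,fx=6,fy=6,interpolation=cv2.INTER_CUBIC))
E
```

```text
(no output)
```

View pics/w1c.png

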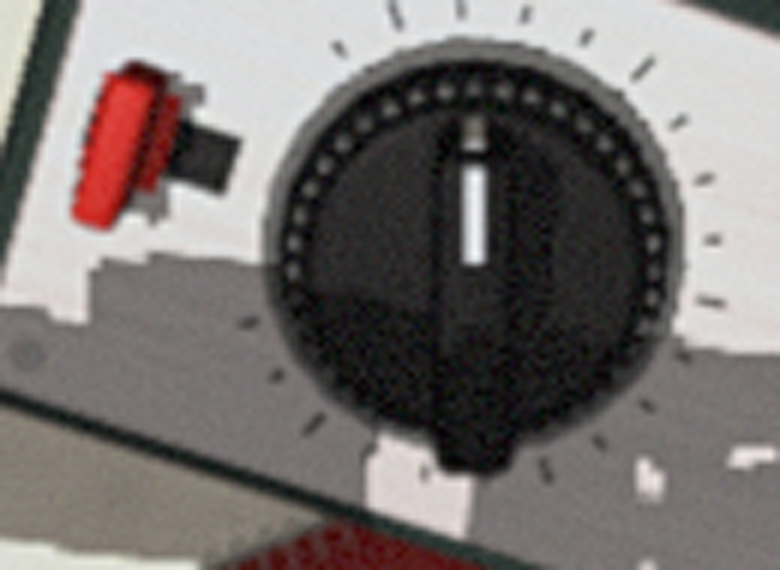

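```bash
python3 - <<'E'
from h import *
im=get_image("wrist")
f=lambda x,y,z: at_z(im,(180+x/6,115+y/6),z)
a=f(473,165,.221);b=f(474,265,.221);c=f(477,458,.221)
print(a,b,c,np.linalg.norm(a-c),(a+c)/2)
for p,q in((a,b),(a,c)): print(np.degrees(np.arctan2(*(p-q)[1::-1])))
t=[f(140,70,.1965),f(90,225,.1965)]; print(t)
r=[f(272,255,.192),f(667,245,.192),f(475,60,.192)]; print(r)
E
```

```text
[0.50336531 0.07677592 0.221     ] [0.5049424  0.06159307 0.221     ] [0.50830046 0.03088548 0.221     ] 0.04615504042421731 [0.50583289 0.0538307  0.221     ]
95.93020100221327
96.13810580545827
[array([0.44990578, 0.08232267, 0.1965    ]), array([0.44285584, 0.05651559, 0.1965    ])]
[array([0.47229793, 0.05312245, 0.192     ]), array([0.53714401, 0.06083748, 0.192     ]), array([0.50272471, 0.08811286, 0.192     ])]
```

The bar centre is at (0.507, 0.0535) and its angle is 96°, so the tool is already aligned. Descending with the fingers partly closed.

>>> apply_moves(deltas=[45,2,2,30,0,45,2,2,60,0,45,2,2,90,0,45,2,2,115,0,45,2,2,135,0,45,2,2,150,0,45,2,2,160,0,45,2,2,168,0,45,2,2,174,0,45,2,2,178,0,45,2,2,180,0,45,2,2,180,0])

```text
clock: 4.25
position: [0.5066, 0.053, 0.2184]
ee_rot: [0.0, 0.673, 0.74, 0.0]
contact_force: [-0.9, 1.0, 0.7]
width: 0.045
gripper_force: 0.0
```

>>> apply_moves(deltas=[35,0,0,0,0,25,0,0,0,0,18,0,0,0,0,10,0,0,0,0,8,0,0,0,0,8,0,0,0,0,8,0,0,0,0,8,0,0,0,0], squeeze=30)

```text
clock: 4.92
position: [0.5055, 0.0529, 0.2189]
ee_rot: [-0.0, 0.673, 0.74, -0.001]
contact_force: [-3.6, -0.7, 6.0]
width: 0.0124
gripper_force: 31.7
```

```bash
python3 - <<'E'
from h import *
s=get_state(); print({k:np.round(v,4) for k,v in s.items()})
E
```

```text
{'clock': np.float64(4.9167), 'qpos': array([-3.2400e-02,  1.9570e-01,  1.6907e+00, -5.0000e-04,  1.2566e+00,
       -1.2670e-01]), 'qd': array([-0.0002,  0.0005,  0.0009,  0.0014, -0.0002,  0.0009]), 'effort': array([ 4.75000e-02, -3.25134e+01, -2.35514e+01,  2.25800e-01,
       -1.43550e+00,  8.40000e-03]), 'position': array([0.5055, 0.0529, 0.2189]), 'ee_rot': array([-4.000e-04,  6.730e-01,  7.397e-01, -6.000e-04]), 'contact_force': array([-3.6163, -0.7493,  5.9753]), 'moment': array([-0.0941,  0.6853,  0.0505]), 'gripper_force': np.float64(31.6737), 'width': np.float64(0.0124)}
```

Gripped. The first 75° are certainly free (6 clicks minimum), so I'll turn that far and check the moment.

>>> apply_moves(deltas=[8,0,-1,0,4,8,0,-1,0,10,8,0,-1,0,16,8,0,-1,0,22,8,0,-1,0,29,8,0,-1,0,36,8,0,-1,0,43,8,0,-1,0,50,8,0,-1,0,57,8,0,-1,0,64,8,0,-1,0,71,8,0,-1,0,75])

```text
clock: 5.92
position: [0.5047, 0.0531, 0.2189]
ee_rot: [-0.0, 0.985, 0.175, -0.0]
contact_force: [-3.3, 0.3, 5.5]
width: 0.0124
gripper_force: 31.7
```

```bash
cat >> h.py <<'E'
def rep():
    s=get_state(); q=s["ee_rot"]; m=rot(q)
    print("t %.2f"%s["clock"],"pos",np.round(s["position"],4),"yaw %.2f"%np.degrees(np.arctan2(m[1,0],m[0,0])),"M",np.round(s["moment"],3),"F",np.round(s["contact_force"],1),"e6 %.3f"%s["effort"][5],"w %.4f"%s["width"],"j6 %.4f"%s["qpos"][5])
E
python3 -c "from h import *;rep()"
```

```text
t 5.92 pos [0.5047 0.0531 0.2189] yaw 20.11 M [0.066 0.641 0.192] F [-3.3  0.3  5.5] e6 -0.312 w 0.0124 j6 1.1873
```

>>> apply_moves(deltas=[8,0,0,0,0,8,0,0,0,0,8,0,0,0,0])

```text
clock: 6.17
position: [0.5047, 0.0531, 0.2189]
ee_rot: [-0.0, 0.984, 0.177, -0.0]
contact_force: [-3.1, 1.5, 6.3]
width: 0.012
gripper_force: 31.6
```

```bash
python3 -c "from h import *;rep()"
```

```text
t 6.17 pos [0.5047 0.0531 0.2189] yaw 20.41 M [-0.037  0.579 -0.032] F [-3.1  1.5  6.3] e6 0.001 w 0.0120 j6 1.1821
```

>>> apply_moves(deltas=[8,0,0,0,2,8,0,0,0,4,8,0,0,0,4,8,0,0,0,4])

```text
clock: 6.5
position: [0.5047, 0.0531, 0.2189]
ee_rot: [-0.0, 0.99, 0.143, -0.0]
contact_force: [-3.0, 1.6, 4.6]
width: 0.0124
gripper_force: 31.6
```

```bash
python3 -c "from h import *;rep()"
```

```text
t 6.50 pos [0.5047 0.0531 0.2189] yaw 16.41 M [0.003 0.615 0.036] F [-3.   1.6  4.6] e6 0.053 w 0.0124 j6 1.2519
```

>>> apply_moves(deltas=[8,0,0,0,2,8,0,0,0,4,8,0,0,0,4,8,0,0,0,4])

```text
clock: 6.83
position: [0.5047, 0.0531, 0.2189]
ee_rot: [-0.0, 0.994, 0.108, -0.0]
contact_force: [-4.0, 0.3, 5.5]
width: 0.0123
gripper_force: 31.6
```

```bash
python3 -c "from h import *;rep()"
```

```text
t 6.83 pos [0.5047 0.0531 0.2189] yaw 12.39 M [-0.013  0.693 -0.013] F [-4.   0.3  5.5] e6 -0.015 w 0.0123 j6 1.3219
```

>>> apply_moves(deltas=[8,0,0,0,2,8,0,0,0,4,8,0,0,0,6,8,0,0,0,7,8,0,0,0,7,8,0,0,0,7])

```text
clock: 7.33
position: [0.5046, 0.0532, 0.2189]
ee_rot: [-0.0, 0.999, 0.047, -0.001]
contact_force: [-4.3, 0.3, 6.2]
width: 0.0123
gripper_force: 31.6
```

```bash
cat >> h.py <<'E'
def avg(n=6):
    M=[];e=[]
    for _ in range(n):
        get_image("wrist"); s=get_state(); M.append(s["moment"][2]); e.append(s["effort"][5])
    rep(); print("Mz %.3f+-%.3f e6 %.3f+-%.3f"%(np.mean(M),np.std(M),np.mean(e),np.std(e)))
E
python3 -c "from h import *;avg()"
```

```text
t 7.63 pos [0.5047 0.0532 0.2189] yaw 5.40 M [-0.01   0.612 -0.035] F [-4.4  0.4  5.3] e6 -0.000 w 0.0123 j6 1.4439
Mz -0.023+-0.027 e6 0.000+-0.001
```

>>> apply_moves(deltas=[8,0,0,0,0.7,8,0,0,0,1,8,0,0,0,1])

```text
clock: 7.88
position: [0.5047, 0.0532, 0.2189]
ee_rot: [-0.0, 0.999, 0.039, -0.0]
contact_force: [-3.9, 0.0, 5.4]
width: 0.0122
gripper_force: 31.7
```

```bash
python3 -c "from h import *;avg()"
```

```text
t 8.18 pos [0.5047 0.0532 0.2189] yaw 4.42 M [0.029 0.694 0.114] F [-2.9  0.2  4.9] e6 0.130 w 0.0123 j6 1.4610
Mz 0.124+-0.022 e6 0.131+-0.003
```

Effort e6 is clean, and it has risen much faster than the detent did. One more degree to confirm.

>>> apply_moves(deltas=[8,0,0,0,0.4,8,0,0,0,0.8,8,0,0,0,0.8])

```text
clock: 8.43
position: [0.5046, 0.0532, 0.2189]
ee_rot: [-0.0, 1.0, 0.032, -0.001]
contact_force: [-3.3, 0.1, 6.2]
width: 0.0124
gripper_force: 31.7
```

```bash
python3 -c "from h import *;avg()"
```

```text
t 8.73 pos [0.5046 0.0532 0.2189] yaw 3.63 M [0.051 0.645 0.108] F [-3.   1.2  5.4] e6 0.111 w 0.0120 j6 1.4750
Mz 0.104+-0.018 e6 0.113+-0.003
```

That is the detent's falling curve (1°: 0.13, 1.8°: 0.11, 4°: 0.05), not the stop. Continue in small steps.

>>> apply_moves(deltas=[8,0,0,0,0.6,8,0,0,0,1.2,8,0,0,0,1.2])

```text
clock: 8.98
position: [0.5046, 0.0532, 0.2189]
ee_rot: [-0.0, 1.0, 0.021, -0.001]
contact_force: [-3.7, 1.0, 5.9]
width: 0.0124
gripper_force: 31.7
```

```bash
python3 -c "from h import *;avg(3)"
```

```text
t 9.13 pos [0.5046 0.0532 0.2189] yaw 2.42 M [0.081 0.635 0.078] F [-3.5  1.3  5.5] e6 0.077 w 0.0122 j6 1.4960
Mz 0.065+-0.014 e6 0.083+-0.006
```

>>> apply_moves(deltas=[8,0,0,0,0.5,8,0,0,0,1,8,0,0,0,1])

```text
clock: 9.38
position: [0.5046, 0.0532, 0.2189]
ee_rot: [-0.0, 1.0, 0.012, -0.001]
contact_force: [-3.3, 0.6, 5.1]
width: 0.0122
gripper_force: 31.6
```

```bash
python3 -c "from h import *;avg(3)"
```

```text
t 9.53 pos [0.5046 0.0532 0.2189] yaw 1.42 M [0.105 0.745 0.142] F [-4.1  0.4  4.4] e6 0.061 w 0.0122 j6 1.5136
Mz 0.078+-0.046 e6 0.065+-0.005
```

>>> apply_moves(deltas=[8,0,0,0,2.5,8,0,0,0,5,8,0,0,0,7.5,8,0,0,0,9.5,8,0,0,0,11,8,0,0,0,11,8,0,0,0,11])

```text
clock: 10.12
position: [0.5046, 0.0533, 0.2189]
ee_rot: [-0.0, 0.997, -0.083, -0.001]
contact_force: [-3.3, 0.8, 6.1]
width: 0.0122
gripper_force: 31.7
```

```bash
python3 -c "from h import *;avg(3)"
```

```text
t 10.27 pos [0.5046 0.0533 0.2189] yaw -9.58 M [0.036 0.625 0.113] F [-3.9  1.4  5.7] e6 0.114 w 0.0119 j6 1.7054
Mz 0.109+-0.005 e6 0.115+-0.001
```

>>> apply_moves(deltas=[8,0,0,0,0.5,8,0,0,0,1,8,0,0,0,1])

```text
clock: 10.52
position: [0.5046, 0.0534, 0.2189]
ee_rot: [-0.0, 0.996, -0.092, -0.001]
contact_force: [-3.4, 1.3, 5.0]
width: 0.0125
gripper_force: 31.9
```

```bash
python3 -c "from h import *;avg(3)"
```

```text
t 10.67 pos [0.5046 0.0534 0.2189] yaw -10.53 M [0.089 0.673 0.348] F [-3.   1.3  5.9] e6 0.339 w 0.0124 j6 1.7222
Mz 0.330+-0.014 e6 0.344+-0.006
```

At -10.5° the torque is 0.34 N m, well above the detent and below the jam limit, so the burrs touch and click 0 is at -9.6°. Now back off 75°, to yaw 65.4°.

>>> apply_moves(deltas=[8,0,0,0,-5,8,0,0,0,-11,8,0,0,0,-18,8,0,0,0,-25,8,0,0,0,-32,8,0,0,0,-39,8,0,0,0,-46,8,0,0,0,-53,8,0,0,0,-60,8,0,0,0,-66,8,0,0,0,-71,8,0,0,0,-74])

```text
clock: 11.67
position: [0.5051, 0.0528, 0.2189]
ee_rot: [0.0, 0.85, 0.527, -0.0]
contact_force: [-2.3, -0.4, 4.8]
width: 0.0124
gripper_force: 31.6
```

>>> apply_moves(deltas=[8,0,0,0,-2,8,0,0,0,-2,8,0,0,0,-2,8,0,0,0,-2,8,0,0,0,-2,8,0,0,0,-2])

```text
clock: 12.17
position: [0.5051, 0.0528, 0.2189]
ee_rot: [0.0, 0.842, 0.54, -0.0]
contact_force: [-3.3, 0.4, 5.2]
width: 0.012
gripper_force: 31.7
```

```bash
python3 -c "from h import *;avg(3)"
```

```text
t 12.32 pos [0.5051 0.0528 0.2189] yaw 65.36 M [-0.078  0.554  0.049] F [-3.4 -0.9  5.6] e6 0.031 w 0.0119 j6 0.3975
Mz 0.048+-0.030 e6 0.031+-0.000
```

>>> apply_moves(deltas=[30,0,0,0,0,45,0,0,0,0,45,0,0,0,0,45,0,0,0,0,45,0,0,-10,0,45,0,0,-30,0,45,0,0,-60,0,45,0,0,-90,0,45,0,0,-120,0,45,0,0,-120,0])

```text
clock: 13.15
position: [0.5084, 0.0529, 0.3453]
ee_rot: [0.004, 0.842, 0.54, 0.005]
contact_force: [0.7, -0.6, 1.2]
width: 0.0452
gripper_force: 0.0
```

```bash
python3 - <<'E'
from h import *
rep()
im=get_image("wrist"); save(im,"w2.png")
for q,z in(("dial_grip",.206),("lock_tab",.1865),("dial",.175)):
    for a in place_of(q,im)[:1]: print(q,a["score"],a["point"],at_z(im,a["point"],z))
E
```

```text
t 13.15 pos [0.5084 0.0529 0.3453] yaw 65.40 M [ 0.026 -0.028 -0.01 ] F [ 0.7 -0.6  1.2] e6 -0.000 w 0.0452 j6 0.3968
dial_grip 0.84 [251.7, 180.8] [0.5065636  0.05704512 0.206     ]
lock_tab 0.76 [183.5, 188.4] [0.44689419 0.07044131 0.1865    ]
dial 0.98 [254.6, 178.8] [0.50559274 0.04907317 0.175     ]
```

View pics/w2.png

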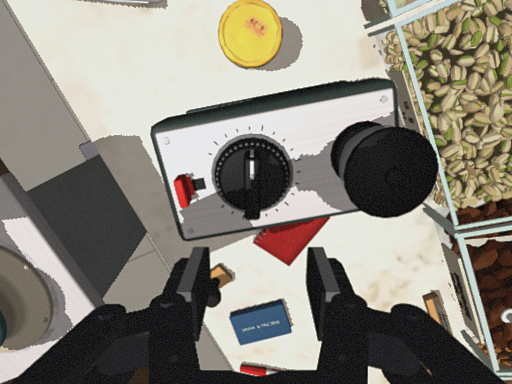

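The bar has stayed aligned with the tool direction at 65°, five clicks open, and the tab at (184,188) is still open. Now close the fingers in front of the tab, with tool y along the grinder's +x.

>>> apply_moves(deltas=[0,-5,-30,0,-3,0,-10,-60,0,-6,0,-14,-90,0,-8,0,-14,-95,0,-8,0,-14,-95,30,-8,0,-14,-95,60,-8,0,-14,-95,90,-8,0,-14,-95,110,-8,0,-14,-95,120,-8,0,-14,-95,125,-8,0,-14,-95,125,-8], squeeze=30)

```text
clock: 14.27
position: [0.4122, 0.0796, 0.2115]
ee_rot: [-0.001, 0.802, 0.598, -0.002]
contact_force: [-0.1, -0.4, 0.5]
width: -0.0001
gripper_force: 0.0
```

```bash
python3 - <<'E'
from h import *
rep()
im=get_image("wrist"); save(im,"w3.png")
for q,z in(("dial_grip",.206),("lock_tab",.1865)):
    for a in place_of(q,im)[:1]: print(q,a["score"],a["point"],at_z(im,a["point"],z))
E
```

```text
t 14.27 pos [0.4122 0.0796 0.2115] yaw 73.38 M [ 0.047 -0.006  0.007] F [-0.1 -0.4  0.5] e6 0.001 w -0.0001 j6 0.3149
dial_grip 0.82 [476.2, 271.1] [0.50607995 0.05378426 0.206     ]
```

View pics/w3.png

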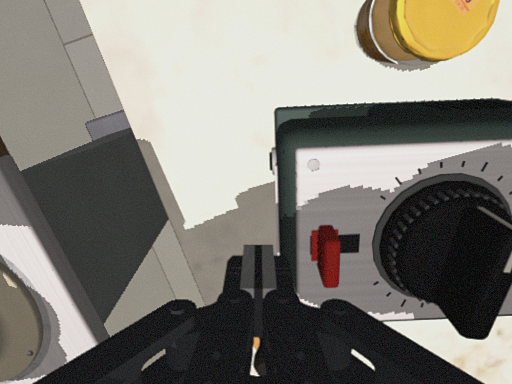

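The fingertips are at (258,250), about 20 mm in front of the tab at (328,255) and in line with it. Lower and advance.

>>> apply_moves(deltas=[0,0,0,6,0,0,0,0,11,0,0,0,5,11,0,0,0,10,11,0,0,0,14,11,0,0,0,17,11,0,0,0,20,11,0,0,0,22,11,0,0,0,22,11,0])

```text
clock: 15.17
position: [0.4347, 0.0735, 0.2023]
ee_rot: [-0.0, 0.802, 0.598, 0.0]
contact_force: [-0.9, 1.6, 1.1]
width: 0.0002
gripper_force: 0.6
```

```bash
python3 -c "from h import *;avg(1)"
```

```text
t 15.22 pos [0.4346 0.0734 0.2023] yaw 73.40 M [0.133 0.083 0.017] F [-0.1  1.2  0.1] e6 0.005 w 0.0001 j6 0.2990
Mz 0.017+-0.000 e6 0.005+-0.000
```

>>> apply_moves(deltas=[0,0,2,0,0,0,0,4,0,0,0,0,4,0,0,0,0,4,0,0])

```text
clock: 15.55
position: [0.4383, 0.0722, 0.2023]
ee_rot: [0.0, 0.802, 0.598, 0.0]
contact_force: [-0.7, 1.0, 1.2]
width: -0.0001
gripper_force: 0.7
```

```bash
python3 -c "from h import *;avg(1)"
```

```text
t 15.60 pos [0.4383 0.0722 0.2023] yaw 73.40 M [ 0.196  0.109 -0.015] F [-0.1  1.1  1.1] e6 0.015 w 0.0002 j6 0.2964
Mz -0.015+-0.000 e6 0.015+-0.000
```

>>> apply_moves(deltas=[0,0,1.5,0,0,0,0,3,0,0,0,0,3,0,0])

```text
clock: 15.85
position: [0.4388, 0.0721, 0.2021]
ee_rot: [-0.002, 0.802, 0.598, -0.002]
contact_force: [-6.6, 3.0, 4.3]
width: -0.0001
gripper_force: 4.1
```

```bash
python3 -c "from h import *;avg(1)"
```

```text
t 15.90 pos [0.4388 0.0721 0.2021] yaw 73.39 M [0.489 0.982 0.069] F [-5.5  2.7  4.9] e6 0.036 w 0.0002 j6 0.2943
Mz 0.069+-0.000 e6 0.036+-0.000
```

>>> apply_moves(deltas=[0,0,1.5,0,0,0,0,3,0,0,0,0,3,0,0])

```text
clock: 16.15
position: [0.4391, 0.072, 0.2021]
ee_rot: [-0.004, 0.802, 0.598, -0.003]
contact_force: [-12.0, 4.9, 9.1]
width: -0.0
gripper_force: 7.5
```

```bash
python3 -c "
from h import *;avg(1)
im=get_image('wrist'); save(im,'w4.png')"
```

```text
t 16.20 pos [0.4391 0.072  0.2021] yaw 73.39 M [0.885 1.791 0.031] F [-11.1   5.2   9.4] e6 0.046 w 0.0002 j6 0.2923
Mz 0.031+-0.000 e6 0.046+-0.000
```

View pics/w4.png

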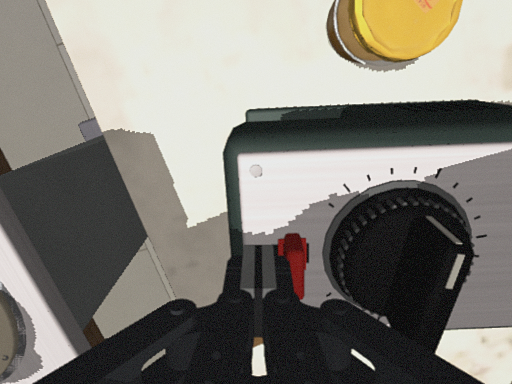

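The push stalled firmly at 12 N, with the tab now at (293,245) and the stem hidden. Retreat and measure the travel.

>>> apply_moves(deltas=[0,0,-5,0,0,0,0,-15,0,0,0,0,-25,-10,0,0,0,-25,-40,0,0,5,0,-80,0,0,10,40,-120,0,0,14,80,-135,0,0,14,90,-135,0,0,14,90,-135,0])

```text
clock: 17.0
position: [0.5403, 0.0568, 0.3402]
ee_rot: [0.004, 0.802, 0.597, 0.004]
contact_force: [-0.3, 0.6, 0.1]
width: 0.0
gripper_force: 0.0
```

```bash
python3 - <<'E'
from h import *
rep()
im=get_image("wrist")
for q,z in(("dial_grip",.206),("lock_tab",.1865),("dial",.175)):
    for a in place_of(q,im)[:1]: print(q,a["score"],a["point"],at_z(im,a["point"],z))
K=im["K"]; x,y=[int(v) for v in place_of("lock_tab",im)[0]["point"]]
print(x,y); c=im["frame"][y-45:y+50,x-40:x+90]
cv2.imwrite("pics/w5c.png",cv2.resize(c[:,:,::-1],None,fx=6,fy=6,interpolation=cv2.INTER_CUBIC))
E
```

```text
t 17.00 pos [0.5403 0.0568 0.3402] yaw 73.32 M [ 0.036 -0.045  0.035] F [-0.3  0.6  0.1] e6 -0.070 w 0.0000 j6 0.2689
dial_grip 0.81 [216.1, 199.6] [0.50600572 0.05489229 0.206     ]
lock_tab 0.83 [159.3, 194.4] [0.45626767 0.06745535 0.1865    ]
dial 0.9 [217.2, 186.9] [0.50404499 0.05606145 0.175     ]
159 194
```

View pics/w5c.png

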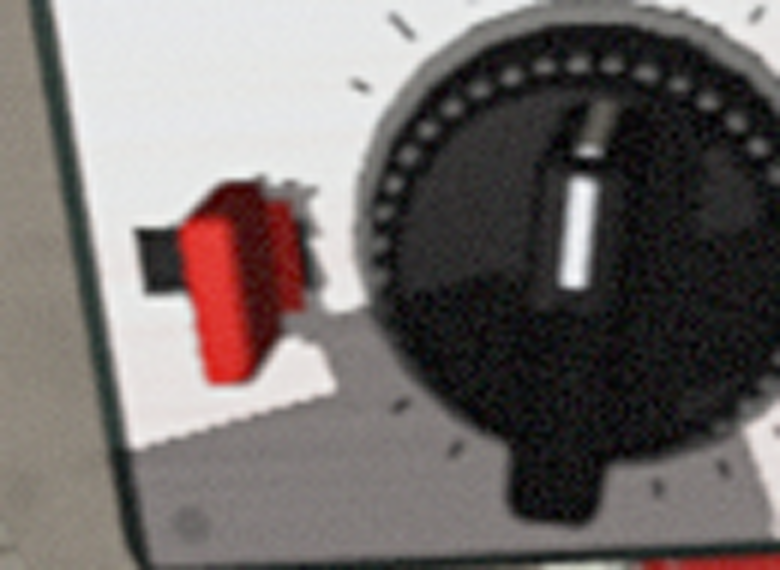

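The tab is 52 mm from the axis, down from 62, with the slot showing only behind it. So it is fully home, and the dial still stands at five clicks.

```bash
python3 -c "from rig import *;print(sign_off())"
```

```text
the job is handed in; nothing more can be done
None
```

I closed the dial until the burrs touched (about 0.34 N m, under the 0.6 N m jam limit), backed it off five clicks and slid the lock tab about 10 mm home. The glass, jar and pad were not touched, and I handed the job in at about 17 s; no verdict was shown.

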